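Set the flash dryer's selector to the orange job and start it

TASK

Set the flash dryer for the orange ink: with a fingertip, push the selector's lever clockwise through its clicks until it rests at the orange marker, without clicking past it, and only then press the green start button fully down and let it come back up. Push the lever from the side only, never pinching it, and leave the cups, jars and squeegee where they are.

Things in the scene. Friction and masses are not known exactly. Their poses are not given: they have to be found in the camera images.
- selector (a joint): lever angle in rad, growing clockwise seen from above; 0 is the first position (red square on the panel). Seven click positions 0.524 rad (30 degrees) apart, 0 to 3.14, with a stop just past each end. It is sprung: pushed beyond half-way to the next click it snaps there and stays; released earlier it snaps back. Takes up to about 6 N at 50 mm from the axis
- selector_hub (a point): point on the lever's vertical axis, level with the top panel of the grey control unit (240 x 240, 70 tall, fixed). Turns with the lever: x points along the lever to its free end, z up; clockwise moves the lever towards its own -y. The lever is a black upright bar 16 wide, white tip and top line, from 20 behind the axis to 65 ahead, its top 39 above the panel; round black foot under it, 44 across, 9 high
- face_behind: the lever's +y side face (bar 84 long, 7 thick, from 6 to 36 above the panel, moving with the lever): the side to push for turning clockwise; its outer surface is 8 from the lever's middle line. Origin and axes as selector_hub
- face_ahead: the lever's own -y side face, facing the clockwise way, otherwise as face_behind. Pushing hard on both faces at once counts as pinching
- mark_orange: orange magnet disc, 18 across, 4 high, on the panel 87 from the lever's axis, exactly at one of the last four click positions (joint 1.571, 2.094, 2.618 or 3.142); blue, yellow and pink discs lie at the other three. White dots mark the second and third positions. Origin at the centre of its underside, 1 above the panel
- start (a joint): how far the green start button is pressed, in m: 0 up, 0.006 fully down; fully down takes about 5 N, and it springs back up
- start_top (a point): centre of the top of the green round push button, 40 across, which presses straight down; it sits on a yellow station (90 x 90 x 45 tall) fixed to the bench beside the control unit
- cup_orange: white tapered plastic cup, 88 tall, 72 across the rim, empty, orange colour dried on it; a bystander; origin at the centre of its underside
- cup_blue: white tapered plastic cup, 88 tall, 72 across the rim, empty, dark blue colour dried on it; a bystander; origin at the centre of its underside
- cup_green: white tapered plastic cup, 88 tall, 72 across the rim, empty, green colour dried on it; a bystander; origin at the centre of its underside
- cup_pink: white tapered plastic cup, 88 tall, 72 across the rim, empty, pink colour dried on it; a bystander; origin at the centre of its underside
- jar_white: closed ink jar, 68 across, 110 tall, white with orange label and blue cap; a bystander; origin at the centre of its underside
- jar_black: closed ink jar, 64 across, 100 tall, black with yellow label and white cap; a bystander; origin at the centre of its underside
- squeegee: wooden squeegee lying flat, 280 long (its y axis), about 78 wide, 26 high; a bystander; origin under the wood's centre
There are look-alikes about, which are no part of the job. There is more than one size of the part that bears start; the job needs the larger.

How it is judged:
By the outcome, as a careful person would: the job done as asked, in the order asked, and still so for the second after the job is handed in, with the robot touching nothing.
It also fails if it takes over 64 s, if anything falls off the work surface, if the arm or the gripper's body presses on something with over 40 N, if the wrist force passes 120 N, or if a joint passes its speed limit or range.

ROBOT

A 6-joint arm with a two-finger parallel gripper is mounted at the origin on the work surface. World frame = base frame: x ahead of the robot, y to its left, z up, the work surface at z = 0. Lengths are in m, angles in rad, forces in N, time in s.
With the tool pointing down it reaches from about 0.3 to 0.875 m from the base axis. Payload 6.4 kg.
Tool frame: the origin (TCP) lies on the centre line of the jaws, within the pads' length; the fingertips stand 19 mm ahead of it and the grasp point (between the pads) is the TCP; z points along the fingers, x is the direction in which the jaws open and shut, and the axes are right-handed (so a half turn about z gives the same grasp; the last joint's range is limited). The gripper opens to 85 mm and grips with 20 to 120 N. Pads are 22 mm wide; open, the fingers measure 114 mm over their backs; the gripper's body (76 mm by 85 mm) begins 54 mm behind the grasp point. The pads swing forward as they close: fully open they stand 13 mm farther back than shut.
Start: joints at [0.974, 0.181, 1.607, -0, 1.354, -0.206], TCP at [0.219, 0.532, 0.25] pointing down, gripper open.
Joint ranges: [-2.99, 2.99], [-0.89, 2.07], [0.3, 2.58], [-1.14, 4.28], [0, 2.63], [-3.12, 3.12]. Speed limits (rad/s): [2.57, 2.57, 3.01, 3.14, 3.14, 3.14].

INTERFACE

Orientations are given as a unit quaternion [x, y, z, w].
In Python, from station import * gives the robot as it stands. The module is installed in compiled form; this text tells all that it offers. Calls block until the motion is done:
- goto(position, orientation): joint-space move of the TCP to a pose.
- servo_line(position, ori=None, feed=0.15, guard=None): straight line of the TCP; ori=None keeps the orientation; feed is the mean speed in m/s. With guard (N) it stops when the force on the tool has changed by that much, and returns True; else False.
- move_j(angles): joint-space move.
- ungrasp() and grasp(newtons=None): open the fingers fully, or close them until they stop; newtons is the grip in N (None keeps the last).
- wait(seconds).
- solve_ik(position, orientation): joint angles nearest the present ones, or None.
- snapshot(name): name is "scene" or "top" or "wrist"; returns the picture (480x640x3 uint8, red, green, blue); there is no depth.
- get_calibration(name): a dict with "vertical_fov" (degrees; the focal length in pixels is half the picture's height over the tangent of half this angle, whatever the lens; pixels are square), "cx", "cy" (the principal point, pixels), "xyz" and "attitude" of the camera in the world. Camera axes: x right, y down, z forward; pixel columns grow to the right and rows downward; lengths in m; the calibration is good to about 2 mm. A picture is of the moment at which its call begins: read the wrist's pose just before it. get_calibration takes no time and is no camera call; for the wrist camera it gives the pose at the moment of the call.
A pose or a line that the arm cannot do raises Unreachable and nothing moves.
- close_job(): hands the job in, once; it reports no verdict.
Readings, each from a call of its own:
- current_time(): time.
- current_joint_positions(): joint angles.
- current_qvel(): joint speeds.
- current_joint_efforts(): joint torques, N m.
- current_position(): TCP position.
- current_ee_rot(): TCP orientation.
- current_contact_force(): force on the tool from outside, world axes, zero at the start.
- current_ft_torque(): the same for the moment, N m.
- current_gripper_width(): opening from 0.0 (shut) to 1.0 (fully open).
Only numpy, scipy, OpenCV 4.12 (cv2) and the standard library are available. Lean on these libraries where they do the work, as an engineer would, in place of code of your own. Each camera call takes 0.05 s, during which the arm holds its last target. There are 200 camera calls.

## Working session

There is one attempt and no reset: what is moved stays moved. The work goes in short steps, each a Python script; the robot and the scene stay as the last script left them, time stands still between calls to the robot, and variables do not carry over. Pictures are saved under pics/ and viewed, about 8 in all and at most 12, crops included, and the job is handed in when it is done.

```bash
mkdir -p pics; python3 - <<'E'
from station import *
import cv2
for n in ("scene","top"):
    cv2.imwrite(f"pics/{n}0.png",snapshot(n)[:,:,::-1]); print(n,get_calibration(n))
print(current_time(),current_ee_rot(),get_calibration("wrist"))
E
```

```text
scene {'vertical_fov': 54.0668516233682, 'cx': 324.7783559543786, 'cy': 234.2031640707355, 'xyz': array([ 1.28256199, -0.07322205,  0.97879968]), 'attitude': array([ 0.71082094,  0.62147051, -0.20960632, -0.25411255])}
top {'vertical_fov': 47.88882235186196, 'cx': 314.7158823325179, 'cy': 224.94137929630907, 'xyz': array([0.33063816, 0.0471522 , 1.19645826]), 'attitude': array([-0.68377445,  0.72128141, -0.07842215,  0.07781769])}
0.1 [ 8.30938385e-01  5.56363909e-01 -7.24749011e-04  2.77617918e-04] {'vertical_fov': 62.07233759467832, 'cx': 322.91813778009174, 'cy': 247.35896117697666, 'xyz': array([0.15019883, 0.55896737, 0.37203178]), 'attitude': array([0.82193903, 0.55066078, 0.08038153, 0.12135791])}
```

View pics/top0.png

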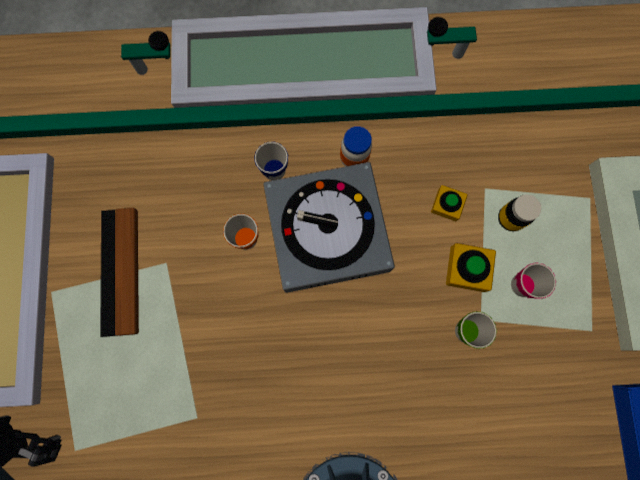

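View pics/scene0.png

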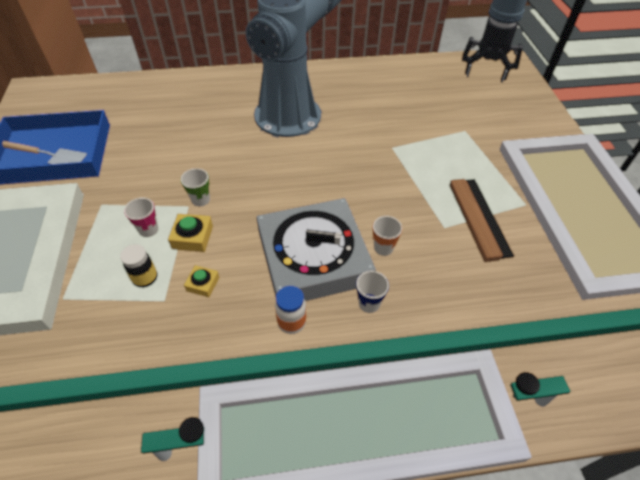

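The top view shows the lever with its hub near (328,222) and its tip near (299,215), by the first white dot. The red square is at (288,232).

- **Orange candidates:** the orange disc on the dial at (320,185), which is the first disc after the two dots, so joint 1.571. Look-alikes are pink (340,186), the orange cup (241,231) and the jar label (353,160).
- **Button candidates:** large station at (471,267) and small station at (450,202). I choose the large one.

Next I measure both and check with one close crop.

```bash
cat > h.py <<'E'
import numpy as np, cv2
from scipy.spatial.transform import Rotation as R
from scipy.optimize import least_squares
def ray(c,u,v):
    f=240/np.tan(np.radians(c["vertical_fov"])/2)
    d=R.from_quat(c["attitude"]).apply([(u-c["cx"])/f,(v-c["cy"])/f,1.])
    return np.array(c["xyz"]),d/np.linalg.norm(d)
def plane(c,u,v,z):
    o,d=ray(c,u,v); return o+d*(z-o[2])/d[2]
def blobs(img,lo,hi,box,amin=8):
    x0,y0,x1,y1=box; hsv=cv2.cvtColor(img[y0:y1,x0:x1],cv2.COLOR_RGB2HSV)
    n,_,st,ce=cv2.connectedComponentsWithStats(cv2.inRange(hsv,lo,hi))
    return sorted([(int(st[i,4]),*(ce[i]+[x0,y0]).round(2)) for i in range(1,n) if st[i,4]>=amin],reverse=True)
def tri(a,b):
    (o1,d1),(o2,d2)=a,b
    t=np.linalg.lstsq(np.c_[d1,-d2],o2-o1,rcond=None)[0]
    return (o1+t[0]*d1+o2+t[1]*d2)/2,np.linalg.norm(o1+t[0]*d1-o2-t[1]*d2)
E
python3 - <<'E'
from h import *
from station import *
T=cv2.imread("pics/top0.png")[:,:,::-1].copy(); S=cv2.imread("pics/scene0.png")[:,:,::-1].copy()
ct,cs=get_calibration("top"),get_calibration("scene")
box=(275,172,382,265)
col={"red":((0,150,120),(5,255,255)),"orange":((6,150,150),(16,255,255)),"yellow":((20,150,150),(32,255,255)),"blue":((100,150,80),(125,255,255)),"pink":((160,120,120),(176,255,255))}
P={}
for k,(lo,hi) in col.items():
    b=blobs(T,lo,hi,box); print(k,b[:3])
    if b: P[k]=plane(ct,b[0][1],b[0][2],.071 if k=="red" else .075)
ang={"red":0,"orange":1.571,"pink":2.094,"yellow":2.618,"blue":3.142}
ks=[k for k in P if k!="red"]
res=lambda q:np.concatenate([P[k][:2]-q[:2]-.087*np.array([np.cos(q[2]-ang[k]),np.sin(q[2]-ang[k])]) for k in ks])
s=least_squares(res,[.4,.03,1.8]); print("hub,phi0",s.x,"res",np.abs(s.fun).max())
for k in P: print(k,P[k][:2])
g=blobs(T,(45,120,50),(85,255,255),(455,245,495,290)); gs=blobs(S,(45,120,50),(85,255,255),(168,208,212,250)); print(g,gs)
print("btn",tri(ray(ct,*g[0][1:]),ray(cs,*gs[0][1:])))
a=cv2.resize(T[165:275,260:390],None,fx=4.6,fy=4.6,interpolation=3); b=cv2.resize(T[180:300,430:500],(295,506),interpolation=3)
cv2.imwrite("pics/crop.png",np.hstack([a[:506,:500],b])[:,:,::-1])
E
```

```text
red [(36, np.float64(287.28), np.float64(231.19))]
orange [(32, np.float64(319.38), np.float64(184.66))]
yellow [(42, np.float64(357.62), np.float64(197.1))]
blue [(46, np.float64(367.35), np.float64(215.2))]
pink [(40, np.float64(340.2), np.float64(185.92))]
hub,phi0 [0.58553042 0.01219916 1.71506311] res 0.00018359993021202503
red [0.57339113 0.09847355]
orange [0.67160502 0.02464995]
yellow [ 0.63928359 -0.05595438]
blue [ 0.59818666 -0.07387224]
pink [ 0.66632557 -0.02012994]
[(282, np.float64(475.2), np.float64(264.68))] [(164, np.float64(188.04), np.float64(223.45))]
btn (array([ 0.48222546, -0.29460427,  0.05779238]), np.float64(0.002774007738239217))
```

View pics/crop.png

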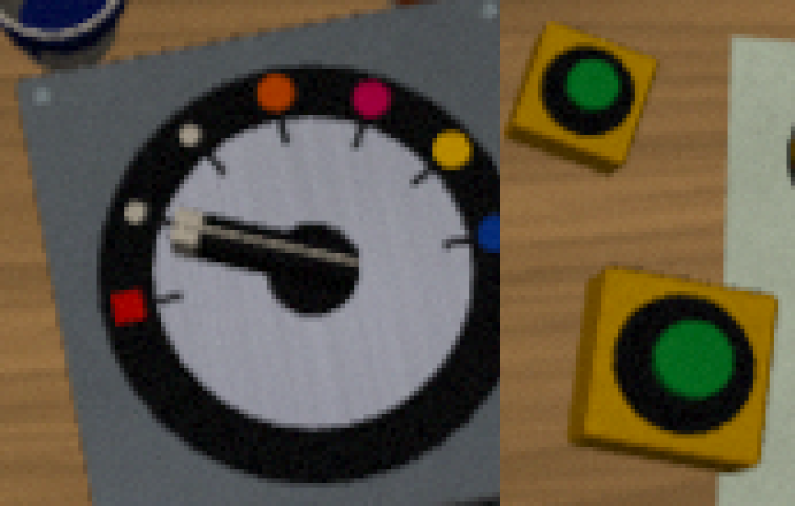

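```bash
cat >> h.py <<'E'
HUB=np.array([.58553,.01220]); PHI0=1.71506
def pose(q,d,r=.048,z=.103,s=1):
    p=PHI0-q; u=np.array([np.cos(p),np.sin(p)]); n=np.array([-u[1],u[0]])
    x=s*np.array([*n,0]); zt=np.array([0,0,-1.])
    return np.array([*(HUB+r*u+d*n),z]),R.from_matrix(np.c_[x,np.cross(zt,x),zt]).as_quat()
E
python3 - <<'E'
from h import *
from station import *
grasp(20); print(current_gripper_width(),current_time())
best=None
for s in (1,-1):
    a,b=[solve_ik(*pose(q,.05,s=s)) for q in (.524,1.5)]
    print(s,np.round(a,2),np.round(b,2))
    m=max(abs(a[5]),abs(b[5]))
    if best is None or m<best[0]: best=(m,s)
s=best[1]; print("s",s)
p,o=pose(.524,.05,s=s)
goto(p+[0,0,.14],o)
print("down",servo_line(p,o,feed=.1,guard=5),current_position(),current_contact_force(),current_time())
q,_=pose(.524,.012,s=s)
print("touch",servo_line(q,feed=.02,guard=2.0),current_position(),current_contact_force(),current_time())
u=pose(.524,1,r=0)[0][:2]-HUB; print("d",(current_position()[:2]-HUB)@u)
cv2.imwrite("pics/touch.png",snapshot("top")[165:275,240:400,::-1].repeat(4,0).repeat(4,1))
E
```

```text
0.004681060107982459 0.8667
1 [-0.08  0.33  1.75 -0.    1.06 -2.84] [-0.08  0.45  1.58 -0.    1.11 -1.86]
-1 [-0.08  0.33  1.75 -0.    1.06  0.3 ] [-0.08  0.45  1.58 -0.    1.11  1.28]
s -1
down False [0.55740953 0.07529064 0.10371486] [ 0.40903017 -0.06419422 -0.3483735 ] 4.4583
touch True [0.58345362 0.06460296 0.10233187] [ 0.00190295 -0.26929556 -0.5144725 ] 5.7917
d 0.021352965228852692
```

View pics/touch.png

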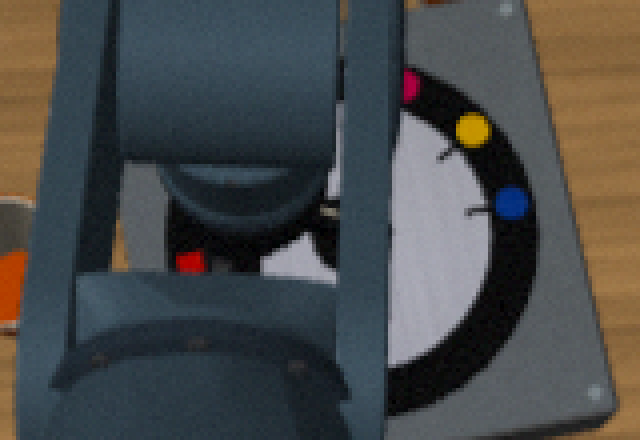

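The arm hides the lever in this view: only red (190,262), pink (410,85), yellow (472,130) and blue (512,203) are visible. Touch distance was 21.4 mm, against 22.5 expected from the geometry. Next I push along the arc to about 1.45, just past the last half-way point at 1.309, then back off and look.

```bash
python3 - <<'E'
from h import *
from station import *
for q in np.linspace(.524,1.45,13)[1:]:
    p,o=pose(q,.0218,s=-1); servo_line(p,o,feed=.03)
    n=pose(q,1,r=0)[0][:2]-HUB
    print(round(q,3),"Fn",round(current_contact_force()[:2]@n,2),round((current_position()[:2]-HUB)@n,4))
p,o=pose(1.45,.05,s=-1); servo_line(p,o,feed=.05)
servo_line(p+[0,0,.14],o,feed=.15)
b,ob=np.array([.4822,-.2946,.17]),o
goto(b,ob); print(current_time())
cv2.imwrite("pics/after.png",snapshot("top")[160:300,260:500,::-1].repeat(3,0).repeat(3,1))
E
```

```text
0.601 Fn 6.14 0.024
0.678 Fn 13.72 0.0264
0.756 Fn 22.06 0.0289
0.833 Fn 31.97 0.0315
0.91 Fn -0.08 0.0224
0.987 Fn -0.09 0.0212
1.064 Fn 2.5 0.0223
1.141 Fn 10.66 0.0247
1.218 Fn 18.68 0.0272
1.296 Fn 28.19 0.0298
1.373 Fn 37.06 0.0324
1.45 Fn -0.4 0.022
12.525
```

View pics/after.png

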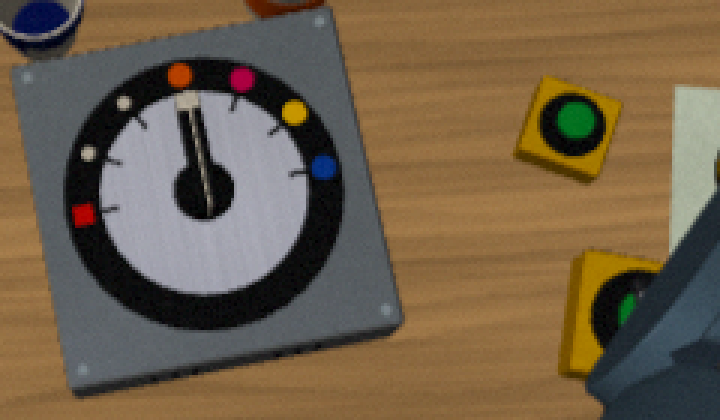

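The lever's white tip (187,98) points at the orange disc (180,75), and the small and large stations are unmoved. Now I press the large button.

```bash
python3 - <<'E'
from h import *
from station import *
x,y=.4822,-.2946
print(servo_line([x,y,.095],feed=.1,guard=5))
print("touch",servo_line([x,y,.055],feed=.02,guard=1.5),current_position(),current_contact_force())
print("down",servo_line([x,y,.045],feed=.015,guard=16),current_position(),current_contact_force())
wait(.4); print(current_position(),current_contact_force())
servo_line([x,y,.17],feed=.06); print(current_contact_force())
goto([.35,-.1,.35],current_ee_rot())
move_j([.974,.181,1.607,0,1.354,-.206]); wait(.5)
print(current_time())
T=snapshot("top"); cv2.imwrite("pics/end.png",T[110:360,220:560,::-1].repeat(2,0).repeat(2,1))
E
```

```text
False
touch True [ 0.48212265 -0.29455924  0.08424795] [ 0.53637571 -0.84926542  2.10114067]
down True [ 0.48219188 -0.2946165   0.08005499] [-0.77637376  0.21072402  6.53141853]
[ 0.48217867 -0.29461806  0.08007045] [-2.07584509  1.40796703  6.75873806]
[ 0.63207754 -0.73727585 -0.13395985]
21.1417
```

View pics/end.png

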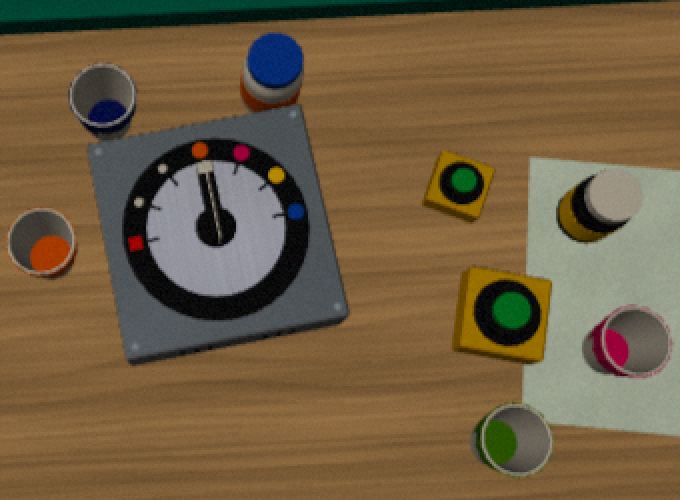

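```bash
python3 -c "
from station import *
close_job(); print(current_time())"
```

```text
the job is handed in; nothing more can be done
the job is handed in; nothing more can be done
```

The job is done and handed in: the selector rests at the orange marker and the green start button on the larger station was pressed afterwards. The robot's clock read 21.1 s just before hand-in, and `close_job` gave no verdict.

- **Lever:** I pushed its trailing side with the shut fingertips through two clicks, from 0.524 to 1.571, then backed off. The last picture shows the lever pointing at the orange disc.
- **Button:** It took a steady 6.7 N at the bottom, more than the 5 N or so needed for full travel. A force jump of over 16 N stopped the push, which fits hitting the end stop. I did not measure the travel directly. From first sensed contact it was 4.2 mm, and that contact already read 2 N. After release the force was back to about 0 and the button looks up.
- **Bystanders:** In the last picture the cups and jars look where they were at the start; I compared by eye only. The squeegee was outside that picture, but the arm did not work near it.
- **Disagreements:** The two-view estimate of the button's height was 58 mm, while contact suggested about 65 mm. The pushing force on the lever read up to about 37 N before the second click, well above the roughly 6 N stated. I don't know why. It was at the fingertips, and it fell to zero once the lever snapped over.

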